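# Change the workpiece in a strap-clamp fixture

## Robot

A 7-joint arm with a two-finger parallel gripper is mounted at the origin on the work surface. World frame = base frame: x ahead of the robot, y to its left, z up, the work surface at z = 0. Lengths are in m, angles in rad, forces in N, time in s.
With the tool pointing down it reaches from about 0.375 to 0.925 m from the base axis. Payload 3.1 kg.
Tool frame: the origin (TCP) lies at the very end of the fingers, on their centre line; the grasp point (between the pads) lies 19 mm behind it (r.grip_point_offset is the distance from the TCP to the grasp point, in m); z points along the fingers, y is the line along which they close (so a half turn about z gives the same grasp; the last joint's range is limited). The gripper opens to 85 mm and grips with 20 to 120 N. Pads are 22 mm wide; open, the fingers measure 114 mm over their backs; the gripper's body (76 mm by 85 mm) begins 54 mm behind the grasp point. The pads swing forward as they close: fully open they stand 13 mm farther back than shut.
Start: joints at [-1.368, 0.383, 0.044, 1.598, -0.018, 1.161, -0.05], TCP at [0.193, 0.621, 0.231] pointing down, gripper open.
Joint ranges: [-2.61, 2.61], [-0.41, 2.15], [-1.48, 1.57], [0, 2.5], [-1.57, 4.71], [0.05, 1.97], [-2.85, 2.85]. Speed limits (rad/s): [2.79, 2.79, 3.14, 3.14, 3.14, 3.14, 3.14].

## Interface

Orientations are given as a rotation vector (axis times angle).
In Python, from rig import monitor, capture, get_calibration, r gives the robot as it stands. The module is installed in compiled form; this text tells all that it offers.
- The arm moves only by the tool send_rows, never from a script. Its argument "deltas" is a list of rows, each an object with "delta_rot": the turn, a rotation vector about the world's x, y, z in rad, a list of three; "delta_pos": the shift along the world's x, y, z in cm, a list of three; "grip": the opening, from 0 (shut) to 1 (fully open). In form: [{"delta_rot": [rx, ry, rz], "delta_pos": [tx, ty, tz], "grip": grip}, ...]. A call has 1 to 20 rows; each row is the pose to reach, as a shift and turn from the pose commanded when the call began; what a row does not reach only later rows make up. A row lasts 1/12 s, in which the tool goes at most 41.7 mm and 7.16 degrees, less where a joint would pass 70% of its speed; a pose out of reach is approached as far as the arm can. A call with a gripper value outside its range is refused whole. The fingers move at their own pace and stop on an object; "force" is the grip in N (left out, the last holds). Time passes only in rows, so rows that repeat a pose let the fingers close. It gives the time, the measured TCP pose, the force, the opening and the grip force at its end, in the units of the state.
- monitor.observe(): the state, without advancing time (a new reading comes with each control period).
- capture(name): name is "scene" or "top"; returns (picture, depth): 480x640x3 uint8, blue, green, red; 480x640 float32, m along the optical axis (not along the pixel's ray), 0 where there is no reading.
- get_calibration(name): a dict with "fovy" (degrees; the focal length in pixels is half the picture's height over the tangent of half this angle, whatever the lens; pixels are square), "cx", "cy" (the principal point, pixels), "rvec" (rotation vector, rad) and "tvec" (3), from world to camera coordinates, as OpenCV has them. Camera axes: x right, y down, z forward; pixel columns grow to the right and rows downward; lengths in m; the calibration is good to about 2 mm. A picture is of the moment at which its call begins. get_calibration takes no time and is no camera call.
- r.sign_off(): hands the job in; it is judged then, once.
The state is a dict: "time": time; "qpos": joint angles; "qvel": joint speeds; "joint_torque": joint torques, N m; "position": TCP position; "eef_rot": TCP orientation; "ft_force": force on the tool from outside, world axes, zero at the start; "torque": the same for the moment, N m; "width": finger opening in m; "finger_force": force on a finger pad.
Only numpy, scipy, OpenCV 4.12 (cv2) and the standard library are available. Lean on these libraries where they do the work, as an engineer would, in place of code of your own. Each camera call takes 0.05 s, during which the arm holds its last target. There are 200 camera calls.

## Task

The clamp nuts are already off: lift the red and the black clamp strap off the fixture and lay them flat on the green mat, take the finished bracket out and lay it flat in the blue tray, and set the raw blank from the yellow tray fully down between the locating pins in its place. Then put each strap back over the stud it was taken from, lying level on the heel block and the blank as before and pointing the same way (end for end does not matter). Leave the nut dish and the wrench where they are.

Things in the scene. Friction and masses are not known exactly. Their poses are not given: they have to be found in the camera images.
- fixture: Dark grey fixture fixed to the bench: plate 120 (x) x 250 (y) x 20 mm. Origin: centre of its underside. In its frame, mm: nest at the centre, rest pads 30 high; 8 mm tapered locating pins, 47 high, at (+-33, +-42) and (0, +-63); upright 10 mm studs with tapered tops, 90 high, at (0, +-78); dark heel blocks 44 x 22 at (0, +-111), 65 high, level with the top of a seated workpiece.
- strap_red: Red clamp strap, flat bar 40 (x) x 90 (y) x 14 (z) mm, 0.3 kg, alike end for end, with a central slot 18 (x) x 40 (y) for the stud. Origin: centre of its underside. At the start it sits loosely over one of the studs (which one varies), length along the fixture's y, underside 65 mm above the fixture's origin, one end on the heel block, the other on the workpiece's end.
- strap_black: Black clamp strap, otherwise the same as the red one, over the other stud at the start.
- bracket: Finished bracket, bright aluminium, 50 (x) x 110 (y) mm, 0.4 kg; both ends (25 mm long) are 35 mm high, the 60 mm between is milled down to 29 mm and has two round bores. Origin: centre of its underside. At the start it sits in the nest, its ends under the straps, length along the fixture's y; its long sides are open to fingers over the middle 60 mm.
- blank: Raw sawn blank, plain dull brown-grey block 50 (x) x 110 (y) x 35 (z) mm, 0.5 kg. Origin: centre of its underside. At the start it lies in the yellow tray. In the nest its length runs along the fixture's y, either end round, underside 30 mm above the fixture's origin, with 4 mm play to the pins all round.
- tray_done: Blue shallow tray for finished parts, fixed, 150 (x) x 170 (y) mm outside, rim 12 mm high, walls and floor 4 mm thick. Origin at the centre of its underside, on the bench; the inner floor is 4 mm above it.
- tray_raw: Yellow shallow tray, fixed, the same size and make as the blue one; it holds the raw blank at the start.
- mat: Green flat rubber mat, fixed, 150 (x) x 170 (y) x 3 (z) mm, with room for both straps side by side, for parking them. Origin at the centre of its underside, on the bench; its top is 3 mm above it.
- nut_dish: Small round steel dish, 92 mm across the rim, 20 mm high, with the two clamp nuts in it, loose on the bench; bystander. Origin at the centre of its underside.
- wrench: Steel wrench, 180 mm long, lying loose on the bench beyond the fixture, its length along its own x; bystander. Origin at the middle of its underside.
Not all that is in view belongs to the job. What is shaped like the blank but purple is not meant.

How it is judged:
On the way, in this order (a step that is already met when the one before it is completed fails the run):
1. both straps lie flat and released on the green mat, the finished bracket still in the nest (x of strap_red in the frame of mat between -0.075 and 0.075 m and y of strap_red in the frame of mat between -0.085 and 0.085 m and z of strap_red in the frame of mat between 0 and 0.006 m and angle between each of strap_red, strap_black, bracket's own z axis and vertical below 0.06 rad and x of strap_black in the frame of mat between -0.075 and 0.075 m and y of strap_black in the frame of mat between -0.085 and 0.085 m and z of strap_black in the frame of mat between 0 and 0.006 m and linear speed of each of strap_red, strap_black below 0.02 m/s and angular speed of each of strap_red, strap_black below 0.2 rad/s and contact force between the fingers and strap_red below 0.1 N and contact force between the fingers and strap_black below 0.1 N and x of bracket in the frame of fixture between -0.008 and 0.008 m and y of bracket in the frame of fixture between -0.008 and 0.008 m and z of bracket in the frame of fixture between 0.027 and 0.033 m and angle between the y axis of bracket and the y axis of fixture, either way round below 0.15 rad), for 0.2 s.
2. the finished bracket lies flat and released in the blue tray, both straps still on the mat (x of bracket in the frame of tray_done between -0.06 and 0.06 m and y of bracket in the frame of tray_done between -0.07 and 0.07 m and z of bracket in the frame of tray_done between 0.001 and 0.007 m and angle between each of bracket, strap_red, strap_black's own z axis and vertical below 0.06 rad and linear speed of bracket below 0.02 m/s and angular speed of bracket below 0.2 rad/s and contact force between the fingers and bracket below 0.1 N and x of strap_red in the frame of mat between -0.075 and 0.075 m and y of strap_red in the frame of mat between -0.085 and 0.085 m and z of strap_red in the frame of mat between 0 and 0.006 m and x of strap_black in the frame of mat between -0.075 and 0.075 m and y of strap_black in the frame of mat between -0.085 and 0.085 m and z of strap_black in the frame of mat between 0 and 0.006 m), for 0.2 s.
3. the blank is seated in the nest and released, both straps still on the mat (x of blank in the frame of fixture between -0.008 and 0.008 m and y of blank in the frame of fixture between -0.008 and 0.008 m and z of blank in the frame of fixture between 0.027 and 0.033 m and angle between each of blank, strap_red, strap_black's own z axis and vertical below 0.06 rad and angle between the y axis of blank and the y axis of fixture, either way round below 0.15 rad and linear speed of blank below 0.02 m/s and angular speed of blank below 0.2 rad/s and contact force between the fingers and blank below 0.1 N and x of strap_red in the frame of mat between -0.075 and 0.075 m and y of strap_red in the frame of mat between -0.085 and 0.085 m and z of strap_red in the frame of mat between 0 and 0.006 m and x of strap_black in the frame of mat between -0.075 and 0.075 m and y of strap_black in the frame of mat between -0.085 and 0.085 m and z of strap_black in the frame of mat between 0 and 0.006 m), for 0.2 s.
At the end, for the whole second after the job is handed in: The bracket lies flat on the floor of the blue tray; the blank is fully down in the nest (within 8 mm and 3 mm in height); each strap is back over its own stud within 14 mm of where it was, level (0.06 rad) and along the fixture (0.2 rad), at its former height within 3 mm; all released and at rest (x of bracket in the frame of tray_done between -0.06 and 0.06 m and y of bracket in the frame of tray_done between -0.07 and 0.07 m and z of bracket in the frame of tray_done between 0.001 and 0.007 m and angle between each of bracket, blank, strap_red, strap_black's own z axis and vertical below 0.06 rad and x of blank in the frame of fixture between -0.008 and 0.008 m and y of blank in the frame of fixture between -0.008 and 0.008 m and z of blank in the frame of fixture between 0.027 and 0.033 m and angle between the y axis of blank and the y axis of fixture, either way round below 0.15 rad and distance of each of strap_red, strap_black from where it was at the start of the episode below 0.014 m and z of strap_red in the frame of fixture between 0.062 and 0.068 m and angle between the y axis of each of strap_red, strap_black and the y axis of fixture, either way round below 0.2 rad and z of strap_black in the frame of fixture between 0.062 and 0.068 m and linear speed of each of strap_red, strap_black, bracket, blank below 0.02 m/s and angular speed of each of strap_red, strap_black, bracket, blank below 0.2 rad/s and contact force between the fingers and strap_red below 0.1 N and contact force between the fingers and strap_black below 0.1 N and contact force between the fingers and bracket below 0.1 N and contact force between the fingers and blank below 0.1 N); the robot touches nothing.
It fails at once if the nut dish is disturbed (moved more than 15 mm) (distance of nut_dish from where it was at the start of the episode above 0.015 m).
It fails at once if the wrench is disturbed (moved more than 15 mm) (distance of wrench from where it was at the start of the episode above 0.015 m).
It also fails if it takes over 128 s, if anything falls off the work surface, if the arm or the gripper's body presses on something with over 40 N, if the wrist force passes 120 N, or if a joint passes its speed limit or range.

## Working session

There is one attempt and no reset: what is moved stays moved. The work goes in short steps, Python scripts to look and compute and a tool call to move; the robot and the scene stay as the last step left them, time stands still between calls to the robot, and variables do not carry over. Pictures are saved under pics/ and viewed, at most 14 in all, crops included, and the job is handed in when it is done.

Besides the shell and the picture viewer there is one more tool, called after "Emit:" as a command line: name --argument value ..., lists and objects as JSON in quotes. send_rows: Moves the arm, as the interface text tells. Its arguments: {"type":"object","properties":{"deltas":{"type":"array","items":{"type":"object","properties":{"delta_rot":{"type":"array","items":{"type":"number"}},"delta_pos":{"type":"array","items":{"type":"number"}},"grip":{"type":"number"}}}},"force":{"type":"number"}},"required":["deltas"]}

```bash
mkdir -p pics
cat > h.py <<'E'
import cv2,numpy as np
from rig import monitor,capture,get_calibration,r
def cam(n):
    c=get_calibration(n);f=240/np.tan(np.radians(c['fovy'])/2)
    R=cv2.Rodrigues(np.array(c['rvec'],float))[0];t=np.array(c['tvec'],float).ravel()
    return f,c['cx'],c['cy'],R,t
def ray(n,u,v,z):
    f,cx,cy,R,t=cam(n);C=-R.T@t;d=R.T@np.array([(u-cx)/f,(v-cy)/f,1]);return C+d*(z-C[2])/d[2]
def cloud(n,dep):
    f,cx,cy,R,t=cam(n);v,u=np.indices(dep.shape)
    P=np.stack([(u-cx)/f*dep,(v-cy)/f*dep,dep],-1);return (P-t)@R
E
python3 - <<'E'
from h import *
for n in ("scene","top"):
    p,d=capture(n);cv2.imwrite(f"pics/{n}0.png",p);np.save(f"{n}0.npy",d)
    f,cx,cy,R,t=cam(n);print(n,f,cx,cy,-R.T@t,R.round(2).tolist(),(d>0).mean())
s=monitor.observe();print(s)
print(r.grip_point_offset)
E
```

```text
scene 547.4512625426433 318.90782410626207 246.05973536593402 [0.93893171 0.88238107 0.74315443] [[-0.87, 0.48, -0.01], [0.29, 0.51, -0.81], [-0.39, -0.71, -0.59]] 0.9960026041666666
top 576.5856341795829 319.739561562958 251.89926417647138 [0.21450573 0.07470452 1.33380359] [[0.04, -1.0, 0.0], [-0.98, -0.04, -0.21], [0.21, 0.0, -0.98]] 0.9958072916666667
{'time': 0.1, 'qpos': array([-1.36781164,  0.3837864 ,  0.04385836,  1.59944662, -0.01790143,
        1.16122866, -0.04989963]), 'qvel': array([-0.00013409, -0.00232508, -0.00033815, -0.00204938,  0.00013782,
       -0.00052258,  0.00139509]), 'joint_torque': array([ 2.97246494e-03, -4.34728718e+01,  1.02950055e+00, -2.50453448e+01,
        1.07840990e-02,  5.39474131e-03, -1.87435057e-05]), 'position': array([0.19232977, 0.61997214, 0.22997797]), 'eef_rot': array([-0.47056538, -3.10591179,  0.003872  ]), 'ft_force': array([-0.23648026,  0.49934243, -0.42785996]), 'torque': array([-0.0076106 , -0.00039957,  0.00796241]), 'finger_force': 0.0, 'width': 0.08540936652803416}
0.0187
```

View pics/scene0.png

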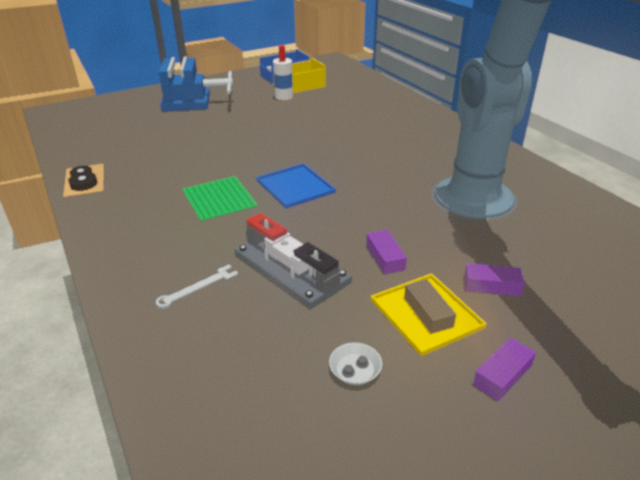

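View pics/top0.png

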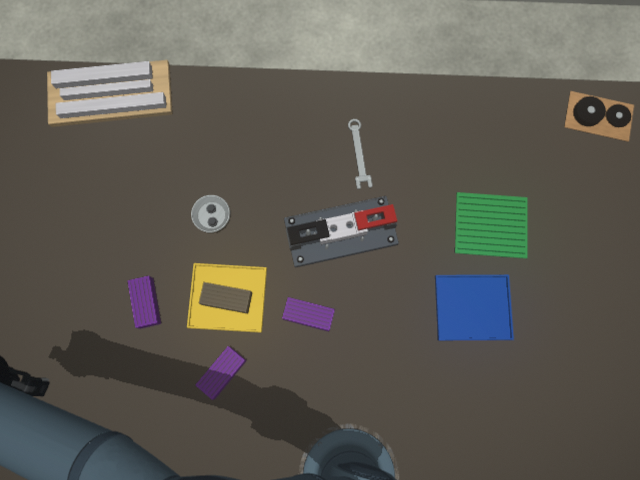

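The scene view shows the black strap at (315,257), the red strap at (267,227) and the bracket between them. The blank lies in the yellow tray at (430,305), and the mat (220,197) and blue tray (296,185) are beyond the fixture.

In the top view, candidates for the blank are:
- the brown block in the yellow tray at (225,297), which I choose
- purple decoys at (143,302), (308,313) and (220,372)

For the straps, black is at (308,231) and red at (376,217). The black knobs at (590,111) and the wooden block at upper left are clutter.

```bash
cat >> h.py <<'E'
HSV={'red':((0,150,90),(8,255,255)),'green':((50,120,60),(75,255,255)),'blue':((108,150,80),(122,255,255)),'yellow':((22,150,120),(34,255,255)),'black':((0,0,0),(180,255,40)),'white':((0,0,120),(180,40,255)),'brown':((8,30,45),(30,140,150))}
def pts(n,p,d,c,box,zr):
    P=cloud(n,d);m=cv2.inRange(cv2.cvtColor(p,cv2.COLOR_BGR2HSV),*HSV[c])>0 if c else np.ones(d.shape,bool)
    m&=(d>0)&(P[...,0]>box[0])&(P[...,0]<box[1])&(P[...,1]>box[2])&(P[...,1]<box[3])&(P[...,2]>zr[0])&(P[...,2]<zr[1])
    return P[m]
def rect(Q):
    (c,s,a)=cv2.minAreaRect((Q[:,:2]*1000).astype(np.float32));return np.round(c,1),np.round(s,1),round(a,1)
E
python3 - <<'E'
from h import *
for n in ("top","scene"):
    p=cv2.imread(f"pics/{n}0.png");d=np.load(f"{n}0.npy")
    for name,u,v in [("red",376,217),("black",308,231),("mat",491,225),("blue",473,307),("blank",225,297)]:
        if n=='top': print(name,cv2.cvtColor(p,cv2.COLOR_BGR2HSV)[v,u],cloud(n,d)[v,u].round(4))
    for c,box,zr in [('red',(.3,.9,-.4,.3),(.06,.13)),('black',(.4,.8,-.1,.25),(.07,.085)),('white',(.4,.8,-.1,.2),(.05,.075)),('green',(.3,.9,-.6,.4),(-.02,.03)),('blue',(.3,.9,-.6,.4),(-.02,.03)),('yellow',(.3,.9,-.1,.5),(-.02,.04)),('brown',(.35,.55,.2,.4),(.025,.06)),(None,(.45,.7,-.15,.2),(.012,.03)),(None,(.45,.75,-.15,.2),(.069,.09))]:
        Q=pts(n,p,d,c,box,zr)
        print(n,c,len(Q),*(rect(Q) if len(Q)>3 else ()),np.median(Q[:,2]).round(4) if len(Q) else '')
p=cv2.imread("pics/top0.png");a=cv2.resize(p[185:335,180:420],(800,500),interpolation=2);cv2.imwrite("pics/c1.png",a)
E
```

```text
red [ 90   5 108] [ 0.5643 -0.043   0.0831]
black [ 80   6 130] [0.525  0.1082 0.0865]
mat [ 68 146 126] [ 0.5767 -0.3239  0.0069]
blue [109 184 162] [ 0.379  -0.2772  0.0096]
blank [20 62 98] [0.3757 0.2894 0.0424]
top red 551 [567.  -41.8] [40.  89.6] 14.9 0.0794
top black 34 [522.2 107.8] [31.4 85. ] 13.7 0.0737
top white 632 [549.8  34.4] [ 57.  109.9] 14.9 0.0603
top green 4258 [ 579.5 -325.2] [170.4 152.4] 88.0 0.004
top blue 4771 [ 379.7 -277.5] [148.8 171.8] 2.3 0.0055
top yellow 3621 [380.7 291.4] [171.2 150.1] 88.8 0.0049
top brown 1044 [376.8 291.7] [110.5  49.3] 81.8 0.0394
top None 3114 [572.   41.3] [209.6 251.2] 15.7 0.0208
top None 1286 [547.3  33.7] [ 49.9 246.2] 13.7 0.0794
scene red 345 [567.5 -39.5] [41.9 93.3] 15.3 0.08
scene black 0 
scene white 639 [545.4  44.7] [ 53.7 184.1] 14.5 0.06
scene green 1937 [ 576.5 -325.2] [182.3 151.7] 87.4 0.0043
scene blue 533 [ 380.2 -274.4] [151.6 177.4] 3.0 0.0096
scene yellow 3505 [381.3 286. ] [186.8 154.8] 88.7 0.0055
scene brown 1239 [379.1 294.3] [112.4  51.9] 81.6 0.0393
scene None 2209 [570.5  51.5] [142.2 275.4] 34.3 0.0209
scene None 1288 [547.6  35. ] [ 44.6 251.1] 14.9 0.0794
```

View pics/c1.png

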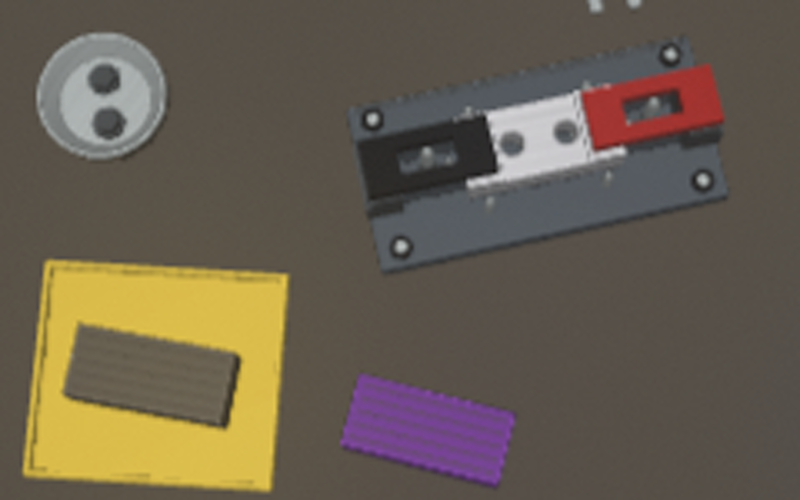

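The crop confirms the choice: a brown block in the yellow tray, the black strap on the left (+y) stud, the red strap on the right stud and the bracket between them. The fixture is yawed about 15°, centred near (0.547, 0.034). I'll now move above the black strap.

Emit:
send_rows --deltas '[{"delta_pos":[33.5,-51.1,0],"delta_rot":[0,0,-1.007],"grip":1},{"delta_pos":[33.5,-51.1,0],"delta_rot":[0,0,-1.007],"grip":1},{"delta_pos":[33.5,-51.1,0],"delta_rot":[0,0,-1.007],"grip":1},{"delta_pos":[33.5,-51.1,0],"delta_rot":[0,0,-1.007],"grip":1},{"delta_pos":[33.5,-51.1,0],"delta_rot":[0,0,-1.007],"grip":1},{"delta_pos":[33.5,-51.1,0],"delta_rot":[0,0,-1.007],"grip":1},{"delta_pos":[33.5,-51.1,0],"delta_rot":[0,0,-1.007],"grip":1},{"delta_pos":[33.5,-51.1,0],"delta_rot":[0,0,-1.007],"grip":1},{"delta_pos":[33.5,-51.1,0],"delta_rot":[0,0,-1.007],"grip":1},{"delta_pos":[33.5,-51.1,0],"delta_rot":[0,0,-1.007],"grip":1},{"delta_pos":[33.5,-51.1,0],"delta_rot":[0,0,-1.007],"grip":1},{"delta_pos":[33.5,-51.1,0],"delta_rot":[0,0,-1.007],"grip":1},{"delta_pos":[33.5,-51.1,0],"delta_rot":[0,0,-1.007],"grip":1},{"delta_pos":[33.5,-51.1,0],"delta_rot":[0,0,-1.007],"grip":1},{"delta_pos":[33.5,-51.1,0],"delta_rot":[0,0,-1.007],"grip":1},{"delta_pos":[33.5,-51.1,0],"delta_rot":[0,0,-1.007],"grip":1},{"delta_pos":[33.5,-51.1,0],"delta_rot":[0,0,-1.007],"grip":1},{"delta_pos":[33.5,-51.1,0],"delta_rot":[0,0,-1.007],"grip":1},{"delta_pos":[33.5,-51.1,0],"delta_rot":[0,0,-1.007],"grip":1},{"delta_pos":[33.5,-51.1,0],"delta_rot":[0,0,-1.007],"grip":1}]'

```text
time: 1.77
position: [0.5266, 0.1119, 0.2309]
eef_rot: [-1.906, -2.496, 0.0]
ft_force: [-0.0, -0.6, 0.8]
width: 0.0854
finger_force: 0.0
```

```bash
cat >> h.py <<'E'
def st():
    s=monitor.observe();R=cv2.Rodrigues(s['eef_rot'])[0]
    print('t',round(s['time'],2),'pos',s['position'].round(4),'yaw y',np.degrees(np.arctan2(R[1,1],R[0,1])).round(2),'tilt',R[:2,2].round(4),'w',round(s['width'],4),'F',s['ft_force'].round(1),'q',s['qpos'].round(2))
E
python3 - <<'E'
from h import *
st()
for n in ("top","scene"):
    p=cv2.imread(f"pics/{n}0.png");d=np.load(f"{n}0.npy");P=cloud(n,d)
    Q=pts(n,p,d,None,(.45,.65,-.12,.2),(.076,.0825));a=np.radians(15);ey=np.array([-np.sin(a),np.cos(a)]);ex=np.array([np.cos(a),np.sin(a)])
    for nm,m in (('strapB',Q[:,1]>.05),('strapR',Q[:,1]<.02)):
        q=Q[m][:,:2]-[.547,.034];X=q@ex*1e3;Y=q@ey*1e3
        print(n,nm,rect(Q[m]),'x',np.percentile(X,[1,99]).round(1),'y',np.percentile(Y,[1,99]).round(1))
    Q=pts(n,p,d,None,(.45,.65,-.12,.2),(.084,.095));print('stud',[(q:=Q[m]).mean(0).round(4) for m in (Q[:,1]>.03,Q[:,1]<.03) if m.any()])
E
```

```text
t 1.77 pos [0.5266 0.1119 0.2309] yaw y 15.29 tilt [-0.001   0.0005] w 0.0854 F [-0.  -0.6  0.8] q [-0.78  0.19  0.56  1.89 -0.11  1.1   0.08]
top strapB (array([527.1, 109.2]), array([41.4, 89.9]), 15.4) x [-19.8  20.6] y [ 33.6 122. ]
top strapR (array([567.6, -41.2]), array([41.4, 90.7]), 14.9) x [-19.9  20.4] y [-122.2  -33.6]
stud [array([0.5265, 0.1121, 0.0859]), array([ 0.5665, -0.0359,  0.0865])]
scene strapB (array([527.7, 110. ]), array([44.6, 95.1]), 14.9) x [-19.1  22.3] y [ 33.8 124.7]
scene strapR (array([567.5, -39.4]), array([42.4, 96.6]), 15.7) x [-20.   21.6] y [-121.2  -30.3]
stud [array([0.5286, 0.1124, 0.0872]), array([ 0.5677, -0.039 ,  0.0875])]
```

Emit:
send_rows --deltas '[{"delta_pos":[-0.1,0,-4],"delta_rot":[0,0,0],"grip":1},{"delta_pos":[-0.1,0,-8],"delta_rot":[0,0,0],"grip":1},{"delta_pos":[-0.1,0,-11],"delta_rot":[0,0,0],"grip":1},{"delta_pos":[-0.1,0,-14],"delta_rot":[0,0,0],"grip":1},{"delta_pos":[-0.1,0,-16],"delta_rot":[0,0,0],"grip":1},{"delta_pos":[-0.1,0,-16.5],"delta_rot":[0,0,0],"grip":1},{"delta_pos":[-0.1,0,-16.5],"delta_rot":[0,0,0],"grip":1},{"delta_pos":[-0.1,0,-16.5],"delta_rot":[0,0,0],"grip":0},{"delta_pos":[-0.1,0,-16.5],"delta_rot":[0,0,0],"grip":0},{"delta_pos":[-0.1,0,-16.5],"delta_rot":[0,0,0],"grip":0},{"delta_pos":[-0.1,0,-16.5],"delta_rot":[0,0,0],"grip":0},{"delta_pos":[-0.1,0,-16.5],"delta_rot":[0,0,0],"grip":0},{"delta_pos":[-0.1,0,-16.5],"delta_rot":[0,0,0],"grip":0},{"delta_pos":[-0.1,0,-16.5],"delta_rot":[0,0,0],"grip":0},{"delta_pos":[-0.1,0,-16.5],"delta_rot":[0,0,0],"grip":0},{"delta_pos":[-0.1,0,-16.5],"delta_rot":[0,0,0],"grip":0}]' --force 50

```text
time: 3.1
position: [0.5282, 0.1104, 0.0682]
eef_rot: [1.91, 2.492, 0.005]
ft_force: [-1.1, 0.5, 6.9]
width: 0.0388
finger_force: 51.6
```

```bash
python3 -c "
from h import *
st();p,d=capture('scene');cv2.imwrite('pics/g1.png',cv2.resize(p[190:320,200:400],(800,520)))"
```

```text
t 3.1 pos [0.5282 0.1104 0.0682] yaw y 15.06 tilt [0.003  0.0017] w 0.0388 F [-1.1  0.5  6.9] q [-0.7   0.42  0.49  2.01 -0.28  0.77  0.22]
```

View pics/g1.png

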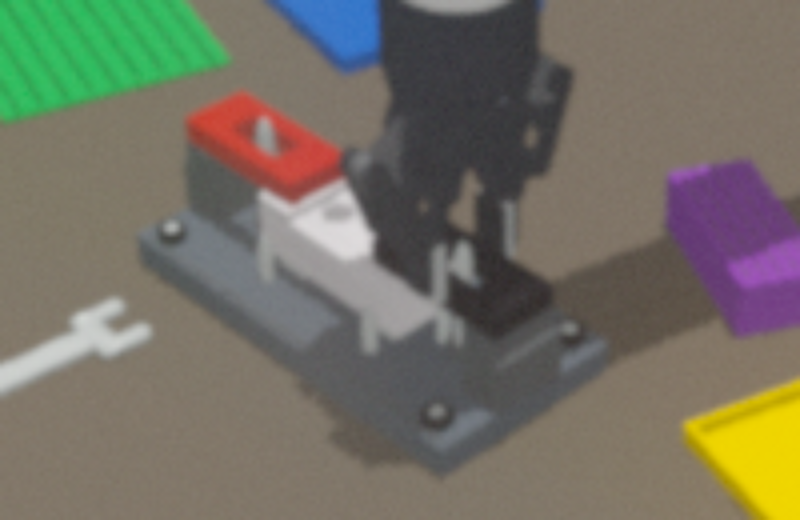

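The crop shows the fingers on both sides of the black strap at about (470,290). The opening is 38.8 mm at 51 N, so the strap is held. Next I lift it and carry it to the mat.

Emit:
send_rows --deltas '[{"delta_pos":[0,0,1],"delta_rot":[0,0,0],"grip":0},{"delta_pos":[0,0,2.5],"delta_rot":[0,0,0],"grip":0},{"delta_pos":[0,0,5],"delta_rot":[0,0,0],"grip":0},{"delta_pos":[0,0,8],"delta_rot":[0,0,0],"grip":0},{"delta_pos":[0,0,11],"delta_rot":[0,0,0],"grip":0},{"delta_pos":[1,-2.5,13],"delta_rot":[0,0,0],"grip":0},{"delta_pos":[2,-6,13],"delta_rot":[0,0,0],"grip":0},{"delta_pos":[3,-10,13],"delta_rot":[0,0,0],"grip":0},{"delta_pos":[4,-14,13],"delta_rot":[0,0,0],"grip":0},{"delta_pos":[5,-18,13],"delta_rot":[0,0,0],"grip":0},{"delta_pos":[6,-22,13],"delta_rot":[0,0,0],"grip":0},{"delta_pos":[7,-26,13],"delta_rot":[0,0,0],"grip":0},{"delta_pos":[7.5,-30,13],"delta_rot":[0,0,0],"grip":0},{"delta_pos":[8,-34,13],"delta_rot":[0,0,0],"grip":0},{"delta_pos":[8.5,-38,13],"delta_rot":[0,0,0],"grip":0},{"delta_pos":[9,-41,13],"delta_rot":[0,0,0],"grip":0},{"delta_pos":[9.1,-42.5,13],"delta_rot":[0,0,0],"grip":0},{"delta_pos":[9.1,-42.5,13],"delta_rot":[0,0,0],"grip":0},{"delta_pos":[9.1,-42.5,13],"delta_rot":[0,0,0],"grip":0}]'

```text
time: 4.73
position: [0.616, -0.3166, 0.1957]
eef_rot: [-1.914, -2.489, 0.002]
ft_force: [-0.7, 0.5, -2.4]
width: 0.0386
finger_force: 51.0
```

```bash
python3 -c "
from h import *
st()"
```

```text
t 4.73 pos [ 0.616  -0.3166  0.1957] yaw y 14.87 tilt [-0.0021  0.0004] w 0.0386 F [-0.7  0.5 -2.4] q [-0.05  0.57  0.66  1.54 -0.37  1.16  0.94]
```

Emit:
send_rows --deltas '[{"delta_pos":[0,0,-4],"delta_rot":[0,0,0],"grip":0},{"delta_pos":[0,0,-8],"delta_rot":[0,0,0],"grip":0},{"delta_pos":[0,0,-12],"delta_rot":[0,0,0],"grip":0},{"delta_pos":[0,0,-15],"delta_rot":[0,0,0],"grip":0},{"delta_pos":[0,0,-17],"delta_rot":[0,0,0],"grip":0},{"delta_pos":[0,0,-18.3],"delta_rot":[0,0,0],"grip":0},{"delta_pos":[0,0,-18.8],"delta_rot":[0,0,0],"grip":0},{"delta_pos":[0,0,-19],"delta_rot":[0,0,0],"grip":0},{"delta_pos":[0,0,-19.1],"delta_rot":[0,0,0],"grip":0},{"delta_pos":[0,0,-19.1],"delta_rot":[0,0,0],"grip":0},{"delta_pos":[0,0,-19.1],"delta_rot":[0,0,0],"grip":0}]'

```text
time: 5.65
position: [0.6188, -0.3154, 0.0066]
eef_rot: [1.909, 2.492, 0.001]
ft_force: [-0.3, 0.5, -3.5]
width: 0.0385
finger_force: 51.0
```

```bash
python3 -c "
from h import *
st()"
```

```text
t 5.65 pos [ 0.6188 -0.3154  0.0066] yaw y 15.1 tilt [ 0.0025 -0.0011] w 0.0385 F [-0.3  0.5 -3.5] q [ 0.02  0.78  0.54  1.63 -0.5   0.87  1.03]
```

Emit:
send_rows --deltas '[{"delta_pos":[0,0,-0.1],"delta_rot":[0,0,0],"grip":0},{"delta_pos":[0,0,-0.1],"delta_rot":[0,0,0],"grip":0},{"delta_pos":[0,0,-0.1],"delta_rot":[0,0,0],"grip":0.7},{"delta_pos":[0,0,-0.1],"delta_rot":[0,0,0],"grip":0.7},{"delta_pos":[0,0,-0.1],"delta_rot":[0,0,0],"grip":0.7},{"delta_pos":[0,0,-0.1],"delta_rot":[0,0,0],"grip":0.7},{"delta_pos":[0,0,-0.1],"delta_rot":[0,0,0],"grip":0.7},{"delta_pos":[0,0,-0.1],"delta_rot":[0,0,0],"grip":0.7},{"delta_pos":[0,0,3],"delta_rot":[0,0,0],"grip":0.7},{"delta_pos":[0,0,7],"delta_rot":[0,0,0],"grip":0.7},{"delta_pos":[0,0,11],"delta_rot":[0,0,0],"grip":1},{"delta_pos":[0,0,15],"delta_rot":[0,0,0],"grip":1},{"delta_pos":[0,0,15],"delta_rot":[0,0,0],"grip":1}]'

```text
time: 6.73
position: [0.6229, -0.3194, 0.166]
eef_rot: [1.901, 2.479, 0.006]
ft_force: [0.8, -2.1, 2.5]
width: 0.0852
finger_force: 0.0
```

```bash
python3 -c "
from h import *
st();p,d=capture('scene');Q=pts('scene',p,d,None,(.5,.7,-.42,-.22),(.012,.03));print(len(Q),rect(Q),np.percentile(Q[:,2],[5,50,95]))"
```

```text
t 6.73 pos [ 0.6229 -0.3194  0.166 ] yaw y 15.04 tilt [ 0.0159 -0.0077] w 0.0852 F [ 0.8 -2.1  2.5] q [-0.04  0.6   0.65  1.56 -0.39  1.1   0.96]
320 (array([ 619. , -315.5]), array([ 44.4, 101.8]), 14.0) [0.013185   0.01765845 0.02071941]
```

Emit:
send_rows --deltas '[{"delta_pos":[0,0,4],"delta_rot":[0,0,0],"grip":1},{"delta_pos":[-0.7,4,4],"delta_rot":[0,0,0],"grip":1},{"delta_pos":[-1.5,8,4],"delta_rot":[0,0,0],"grip":1},{"delta_pos":[-2.2,12,4],"delta_rot":[0,0,0],"grip":1},{"delta_pos":[-3,16,4],"delta_rot":[0,0,0],"grip":1},{"delta_pos":[-3.7,20,4],"delta_rot":[0,0,0],"grip":1},{"delta_pos":[-4.5,24,4],"delta_rot":[0,0,0],"grip":1},{"delta_pos":[-5,27.4,4],"delta_rot":[0,0,0],"grip":1},{"delta_pos":[-5,27.4,2],"delta_rot":[0,0,0],"grip":1},{"delta_pos":[-5,27.4,-1],"delta_rot":[0,0,0],"grip":1},{"delta_pos":[-5,27.4,-4],"delta_rot":[0,0,0],"grip":1},{"delta_pos":[-5,27.4,-7],"delta_rot":[0,0,0],"grip":1},{"delta_pos":[-5,27.4,-8.8],"delta_rot":[0,0,0],"grip":1},{"delta_pos":[-5,27.4,-8.8],"delta_rot":[0,0,0],"grip":1},{"delta_pos":[-5,27.4,-8.8],"delta_rot":[0,0,0],"grip":1}]'

```text
time: 8.03
position: [0.5657, -0.0412, 0.0655]
eef_rot: [-1.909, -2.491, 0.005]
ft_force: [0.1, -0.3, 0.6]
width: 0.085
finger_force: 0.0
```

Emit:
send_rows --deltas '[{"delta_pos":[0,0,0],"delta_rot":[0,0,0],"grip":0},{"delta_pos":[0,0,0],"delta_rot":[0,0,0],"grip":0},{"delta_pos":[0,0,0],"delta_rot":[0,0,0],"grip":0},{"delta_pos":[0,0,0],"delta_rot":[0,0,0],"grip":0},{"delta_pos":[0,0,0],"delta_rot":[0,0,0],"grip":0},{"delta_pos":[0,0,0],"delta_rot":[0,0,0],"grip":0},{"delta_pos":[0,0,0],"delta_rot":[0,0,0],"grip":0},{"delta_pos":[0,0,0],"delta_rot":[0,0,0],"grip":0},{"delta_pos":[0,0,0],"delta_rot":[0,0,0],"grip":0}]'

```text
time: 8.78
position: [0.5688, -0.0413, 0.069]
eef_rot: [1.91, 2.492, 0.003]
ft_force: [-1.4, -0.1, 5.5]
width: 0.038
finger_force: 51.5
```

```bash
python3 -c "
from h import *
st()"
```

```text
t 8.78 pos [ 0.5688 -0.0413  0.069 ] yaw y 15.07 tilt [0.0024 0.0006] w 0.038 F [-1.4 -0.1  5.5] q [-0.47  0.49  0.57  1.94 -0.36  0.82  0.56]
```

Emit:
send_rows --deltas '[{"delta_pos":[0,0,1],"delta_rot":[0,0,0],"grip":0},{"delta_pos":[0,0,2.5],"delta_rot":[0,0,0],"grip":0},{"delta_pos":[0,0,5],"delta_rot":[0,0,0],"grip":0},{"delta_pos":[0,0,8],"delta_rot":[0,0,0],"grip":0},{"delta_pos":[0,-2,10],"delta_rot":[0,0,0],"grip":0},{"delta_pos":[-0.5,-6,10],"delta_rot":[0,0,0],"grip":0},{"delta_pos":[-1,-10,10],"delta_rot":[0,0,0],"grip":0},{"delta_pos":[-1.4,-14,10],"delta_rot":[0,0,0],"grip":0},{"delta_pos":[-1.8,-18,10],"delta_rot":[0,0,0],"grip":0},{"delta_pos":[-2.2,-22,10],"delta_rot":[0,0,0],"grip":0},{"delta_pos":[-2.6,-26,10],"delta_rot":[0,0,0],"grip":0},{"delta_pos":[-2.8,-29.5,10],"delta_rot":[0,0,0],"grip":0},{"delta_pos":[-2.8,-29.5,7],"delta_rot":[0,0,0],"grip":0},{"delta_pos":[-2.8,-29.5,3],"delta_rot":[0,0,0],"grip":0},{"delta_pos":[-2.8,-29.5,-1],"delta_rot":[0,0,0],"grip":0},{"delta_pos":[-2.8,-29.5,-4],"delta_rot":[0,0,0],"grip":0},{"delta_pos":[-2.8,-29.5,-5.5],"delta_rot":[0,0,0],"grip":0},{"delta_pos":[-2.8,-29.5,-6],"delta_rot":[0,0,0],"grip":0},{"delta_pos":[-2.8,-29.5,-6.2],"delta_rot":[0,0,0],"grip":0},{"delta_pos":[-2.8,-29.5,-6.2],"delta_rot":[0,0,0],"grip":0}]'

```text
time: 10.45
position: [0.5383, -0.3351, 0.0064]
eef_rot: [-1.909, -2.49, -0.002]
ft_force: [-0.0, -1.0, -3.1]
width: 0.0384
finger_force: 53.0
```

Emit:
send_rows --deltas '[{"delta_pos":[0,0,0],"delta_rot":[0,0,0],"grip":0},{"delta_pos":[0,0,0],"delta_rot":[0,0,0],"grip":0},{"delta_pos":[0,0,0],"delta_rot":[0,0,0],"grip":0.7},{"delta_pos":[0,0,0],"delta_rot":[0,0,0],"grip":0.7},{"delta_pos":[0,0,0],"delta_rot":[0,0,0],"grip":0.7},{"delta_pos":[0,0,0],"delta_rot":[0,0,0],"grip":0.7},{"delta_pos":[0,0,0],"delta_rot":[0,0,0],"grip":0.7},{"delta_pos":[0,0,0],"delta_rot":[0,0,0],"grip":0.7},{"delta_pos":[0,0,3],"delta_rot":[0,0,0],"grip":0.7},{"delta_pos":[0,0,7],"delta_rot":[0,0,0],"grip":0.7},{"delta_pos":[0,0,11],"delta_rot":[0,0,0],"grip":1},{"delta_pos":[0,0,15],"delta_rot":[0,0,0],"grip":1},{"delta_pos":[0,0,15],"delta_rot":[0,0,0],"grip":1}]'

```text
time: 11.53
position: [0.5445, -0.3407, 0.1649]
eef_rot: [1.902, 2.48, 0.004]
ft_force: [0.3, -0.6, 1.3]
width: 0.0853
finger_force: 0.0
```

```bash
python3 -c "
from h import *
st();p,d=capture('scene')
Q=pts('scene',p,d,'red',(.4,.7,-.42,-.22),(.012,.03));print(len(Q),rect(Q),np.percentile(Q[:,2],[5,50,95]))
cv2.imwrite('pics/m1.png',p)
for n in ('top',):
  p,d=capture(n)
  for b in ((.45,.65,-.1,.18),):
    Q=pts(n,p,d,None,b,(.05,.072));print(n,len(Q),rect(Q),np.percentile(Q[:,2],[5,50,95]))
    Q=pts(n,p,d,'white',b,(.05,.072));print(n,len(Q),rect(Q))
"
```

```text
t 11.53 pos [ 0.5445 -0.3407  0.1649] yaw y 15.02 tilt [ 0.0148 -0.0079] w 0.0853 F [ 0.3 -0.6  1.3] q [-0.04  0.5   0.7   1.72 -0.37  1.04  1.04]
272 (array([ 541.6, -332.8]), array([43.5, 92.1]), 14.2) [0.01344492 0.01788676 0.02039527]
top 1499 (array([547.6,  34. ]), array([ 52.1, 253. ]), 15.1) [0.0532446  0.06340259 0.069257  ]
top 987 (array([548.6,  30.1]), array([ 52. , 118.3]), 15.1)
```

View pics/m1.png

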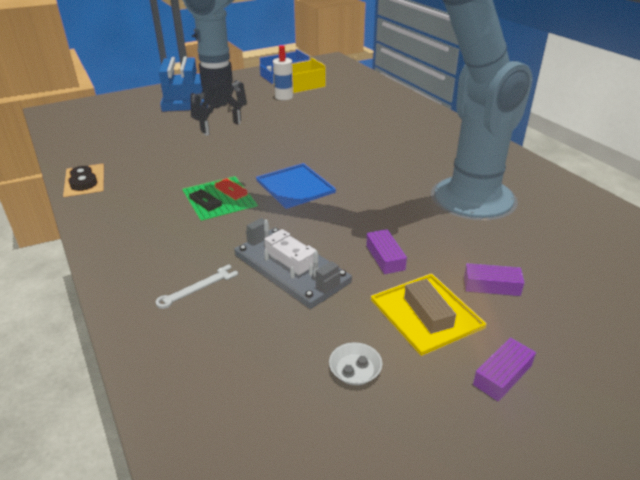

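The picture shows both straps flat on the mat, black at (205,200) and red at (231,188), with the bracket still in the nest at (290,250). The bracket is next.

Emit:
send_rows --deltas '[{"delta_pos":[0,3,2],"delta_rot":[0,0,0],"grip":1},{"delta_pos":[0.1,7,2],"delta_rot":[0,0,0],"grip":1},{"delta_pos":[0.2,11,2],"delta_rot":[0,0,0],"grip":1},{"delta_pos":[0.3,15,2],"delta_rot":[0,0,0],"grip":1},{"delta_pos":[0.4,19,2],"delta_rot":[0,0,0],"grip":1},{"delta_pos":[0.5,23,2],"delta_rot":[0,0,0],"grip":1},{"delta_pos":[0.6,27,2],"delta_rot":[0,0,0],"grip":1},{"delta_pos":[0.7,31,2],"delta_rot":[0,0,0],"grip":1},{"delta_pos":[0.7,35,2],"delta_rot":[0,0,0],"grip":1},{"delta_pos":[0.7,37,2],"delta_rot":[0,0,0],"grip":1},{"delta_pos":[0.7,37,1],"delta_rot":[0,0,0],"grip":1},{"delta_pos":[0.7,37,-2],"delta_rot":[0,0,0],"grip":1},{"delta_pos":[0.7,37,-6],"delta_rot":[0,0,0],"grip":1},{"delta_pos":[0.7,37,-9],"delta_rot":[0,0,0],"grip":1},{"delta_pos":[0.7,37,-11],"delta_rot":[0,0,0],"grip":1},{"delta_pos":[0.7,37,-11.8],"delta_rot":[0,0,0],"grip":1},{"delta_pos":[0.7,37,-11.8],"delta_rot":[0,0,0],"grip":1}]'

```text
time: 13.05
position: [0.5431, 0.0325, 0.0338]
eef_rot: [-1.909, -2.489, 0.01]
ft_force: [0.1, 0.5, -0.1]
width: 0.0851
finger_force: 0.0
```

Emit:
send_rows --deltas '[{"delta_pos":[0,0,0],"delta_rot":[0,0,0],"grip":0},{"delta_pos":[0,0,0],"delta_rot":[0,0,0],"grip":0},{"delta_pos":[0,0,0],"delta_rot":[0,0,0],"grip":0},{"delta_pos":[0,0,0],"delta_rot":[0,0,0],"grip":0},{"delta_pos":[0,0,0],"delta_rot":[0,0,0],"grip":0},{"delta_pos":[0,0,0],"delta_rot":[0,0,0],"grip":0},{"delta_pos":[0,0,0],"delta_rot":[0,0,0],"grip":0},{"delta_pos":[0,0,0],"delta_rot":[0,0,0],"grip":0}]' --force 60

```text
time: 13.72
position: [0.5485, 0.0338, 0.0392]
eef_rot: [1.91, 2.491, 0.005]
ft_force: [0.2, -0.2, 7.1]
width: 0.0484
finger_force: 65.7
```

```bash
python3 -c "
from h import *
st()"
```

```text
t 13.72 pos [0.5485 0.0338 0.0392] yaw y 15.06 tilt [0.0037 0.0009] w 0.0484 F [ 0.2 -0.2  7.1] q [-0.58  0.5   0.54  2.   -0.37  0.74  0.44]
```

Emit:
send_rows --deltas '[{"delta_pos":[0,0,1],"delta_rot":[0,0,0],"grip":0},{"delta_pos":[0,0,2.5],"delta_rot":[0,0,0],"grip":0},{"delta_pos":[0,0,5],"delta_rot":[0,0,0],"grip":0},{"delta_pos":[0,0,8],"delta_rot":[0,0,0],"grip":0},{"delta_pos":[-1,-2,11],"delta_rot":[0,0,0],"grip":0},{"delta_pos":[-3,-5.5,11],"delta_rot":[0,0,0],"grip":0},{"delta_pos":[-5,-9,11],"delta_rot":[0,0,0],"grip":0},{"delta_pos":[-7,-12.5,11],"delta_rot":[0,0,0],"grip":0},{"delta_pos":[-9,-16,11],"delta_rot":[0,0,0],"grip":0},{"delta_pos":[-11,-19.5,11],"delta_rot":[0,0,0],"grip":0},{"delta_pos":[-13,-23,11],"delta_rot":[0,0,0],"grip":0},{"delta_pos":[-15,-27,11],"delta_rot":[0,0,0],"grip":0},{"delta_pos":[-16.7,-31,11],"delta_rot":[0,0,0],"grip":0},{"delta_pos":[-16.7,-31,8],"delta_rot":[0,0,0],"grip":0},{"delta_pos":[-16.7,-31,4],"delta_rot":[0,0,0],"grip":0},{"delta_pos":[-16.7,-31,1],"delta_rot":[0,0,0],"grip":0},{"delta_pos":[-16.7,-31,-1],"delta_rot":[0,0,0],"grip":0},{"delta_pos":[-16.7,-31,-2],"delta_rot":[0,0,0],"grip":0},{"delta_pos":[-16.7,-31,-2.4],"delta_rot":[0,0,0],"grip":0},{"delta_pos":[-16.7,-31,-2.4],"delta_rot":[0,0,0],"grip":0}]'

```text
time: 15.38
position: [0.3781, -0.2754, 0.0137]
eef_rot: [-1.909, -2.49, -0.002]
ft_force: [-0.6, -0.6, -3.7]
width: 0.0486
finger_force: 64.6
```

```bash
python3 -c "
from h import *
st();p,d=capture('scene');cv2.imwrite('pics/b1.png',cv2.resize(p[130:290,160:400],(800,533)))"
```

```text
t 15.38 pos [ 0.3781 -0.2754  0.0137] yaw y 15.03 tilt [-0.0025  0.0035] w 0.0486 F [-0.6 -0.6 -3.7] q [-0.05  0.47  0.67  2.19 -0.49  0.64  1.24]
```

View pics/b1.png

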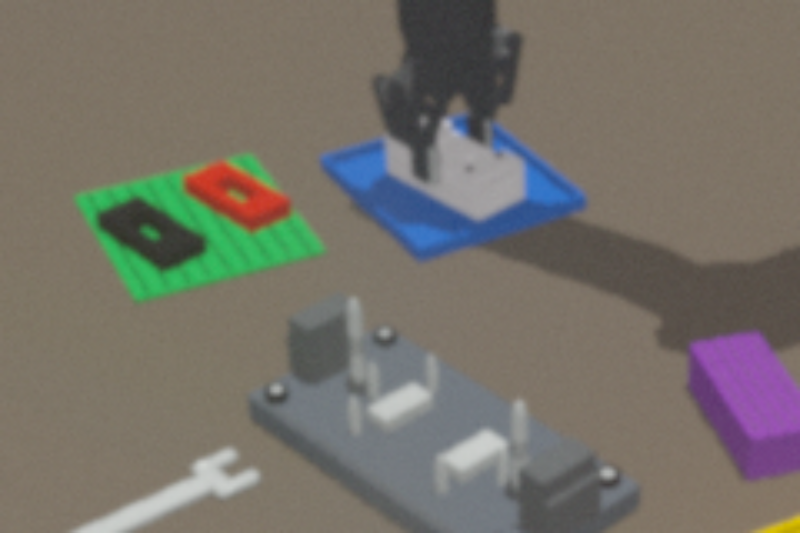

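The crop shows the bracket level inside the blue tray at about (455,170), and both straps flat on the mat. I release it.

Emit:
send_rows --deltas '[{"delta_pos":[0,0,-0.1],"delta_rot":[0,0,0],"grip":0},{"delta_pos":[0,0,-0.1],"delta_rot":[0,0,0],"grip":1},{"delta_pos":[0,0,-0.1],"delta_rot":[0,0,0],"grip":1},{"delta_pos":[0,0,-0.1],"delta_rot":[0,0,0],"grip":1},{"delta_pos":[0,0,-0.1],"delta_rot":[0,0,0],"grip":1},{"delta_pos":[0,0,-0.1],"delta_rot":[0,0,0],"grip":1},{"delta_pos":[0,0,-0.1],"delta_rot":[0,0,0],"grip":1},{"delta_pos":[0,0,2],"delta_rot":[0,0,0],"grip":1},{"delta_pos":[0,0,6],"delta_rot":[0,0,0],"grip":1},{"delta_pos":[0,0,10],"delta_rot":[0,0,0],"grip":1},{"delta_pos":[0,0,14],"delta_rot":[0,0,0],"grip":1},{"delta_pos":[2,3,16],"delta_rot":[0,0,0],"grip":1},{"delta_pos":[4,6.5,16],"delta_rot":[0,0,0],"grip":1},{"delta_pos":[6,10,16],"delta_rot":[0,0,0],"grip":1},{"delta_pos":[8,13.5,16],"delta_rot":[0,0,0],"grip":1},{"delta_pos":[8,17,16],"delta_rot":[0,0,0],"grip":1},{"delta_pos":[8,21,16],"delta_rot":[0,0,0],"grip":1},{"delta_pos":[8,25,16],"delta_rot":[0,0,0],"grip":1},{"delta_pos":[8,29,16],"delta_rot":[0,0,0],"grip":1}]'

```text
time: 17.02
position: [0.4591, 0.0155, 0.1733]
eef_rot: [-1.912, -2.493, -0.001]
ft_force: [1.2, -0.5, -0.9]
width: 0.0854
finger_force: 0.0
```

```bash
python3 -c "
from h import *
st();p,d=capture('scene')
Q=pts('scene',p,d,None,(.3,.46,-.36,-.2),(.028,.05));print(len(Q),rect(Q),np.percentile(Q[:,2],[5,50,95]))"
```

```text
t 17.02 pos [0.4591 0.0155 0.1733] yaw y 15.03 tilt [0.0003 0.0004] w 0.0854 F [ 1.2 -0.5 -0.9] q [-0.76  0.09  0.68  2.12 -0.07  0.95  0.21]
360 (array([ 383. , -274.9]), array([ 56.4, 117.9]), 15.8) [0.02919383 0.03492884 0.04153907]
```

Emit:
send_rows --deltas '[{"delta_pos":[-1,4,0],"delta_rot":[0,0,-0.1],"grip":1},{"delta_pos":[-2,8,0],"delta_rot":[0,0,-0.2],"grip":1},{"delta_pos":[-3.2,12,0],"delta_rot":[0,0,-0.3],"grip":1},{"delta_pos":[-4.4,16,0],"delta_rot":[0,0,-0.406],"grip":1},{"delta_pos":[-5.8,20,0],"delta_rot":[0,0,-0.406],"grip":1},{"delta_pos":[-7,24,0],"delta_rot":[0,0,-0.406],"grip":1},{"delta_pos":[-8.2,27.9,0],"delta_rot":[0,0,-0.406],"grip":1},{"delta_pos":[-8.2,27.9,-3],"delta_rot":[0,0,-0.406],"grip":1},{"delta_pos":[-8.2,27.9,-7],"delta_rot":[0,0,-0.406],"grip":1},{"delta_pos":[-8.2,27.9,-11],"delta_rot":[0,0,-0.406],"grip":1},{"delta_pos":[-8.2,27.9,-14],"delta_rot":[0,0,-0.406],"grip":1},{"delta_pos":[-8.2,27.9,-15.5],"delta_rot":[0,0,-0.406],"grip":1},{"delta_pos":[-8.2,27.9,-16],"delta_rot":[0,0,-0.406],"grip":1},{"delta_pos":[-8.2,27.9,-16],"delta_rot":[0,0,-0.406],"grip":1},{"delta_pos":[-8.2,27.9,-16],"delta_rot":[0,0,-0.406],"grip":1}]'

```text
time: 18.32
position: [0.3784, 0.293, 0.0139]
eef_rot: [2.375, 2.057, 0.002]
ft_force: [-0.4, -0.6, 1.2]
width: 0.0853
finger_force: 0.0
```

Emit:
send_rows --deltas '[{"delta_pos":[0,0,0],"delta_rot":[0,0,0],"grip":0},{"delta_pos":[0,0,0],"delta_rot":[0,0,0],"grip":0},{"delta_pos":[0,0,0],"delta_rot":[0,0,0],"grip":0},{"delta_pos":[0,0,0],"delta_rot":[0,0,0],"grip":0},{"delta_pos":[0,0,0],"delta_rot":[0,0,0],"grip":0},{"delta_pos":[0,0,0],"delta_rot":[0,0,0],"grip":0},{"delta_pos":[0,0,0],"delta_rot":[0,0,0],"grip":0},{"delta_pos":[0,0,0],"delta_rot":[0,0,0],"grip":0}]' --force 60

```text
time: 18.98
position: [0.3785, 0.2939, 0.0149]
eef_rot: [-2.374, -2.056, -0.004]
ft_force: [-0.8, -1.6, 5.9]
width: 0.0487
finger_force: 64.8
```

```bash
python3 -c "
from h import *
st()"
```

```text
t 18.98 pos [0.3785 0.2939 0.0149] yaw y -8.2 tilt [0.0014 0.0024] w 0.0487 F [-0.8 -1.6  5.9] q [-1.06  0.41  0.36  2.16 -0.25  0.61 -0.67]
```

Emit:
send_rows --deltas '[{"delta_pos":[0,0,1],"delta_rot":[0,0,0],"grip":0},{"delta_pos":[0,0,3],"delta_rot":[0,0,0],"grip":0},{"delta_pos":[0,0,6],"delta_rot":[0,0,0],"grip":0},{"delta_pos":[0,0,10],"delta_rot":[0,0,0],"grip":0},{"delta_pos":[1,-1.5,13.8],"delta_rot":[0,0,0.05],"grip":0},{"delta_pos":[3,-4.5,13.8],"delta_rot":[0,0,0.1],"grip":0},{"delta_pos":[5,-7.5,13.8],"delta_rot":[0,0,0.15],"grip":0},{"delta_pos":[7,-10.5,13.8],"delta_rot":[0,0,0.2],"grip":0},{"delta_pos":[9,-13.5,13.8],"delta_rot":[0,0,0.25],"grip":0},{"delta_pos":[11,-16.5,13.8],"delta_rot":[0,0,0.3],"grip":0},{"delta_pos":[13,-19.5,13.8],"delta_rot":[0,0,0.35],"grip":0},{"delta_pos":[15,-22.5,13.8],"delta_rot":[0,0,0.406],"grip":0},{"delta_pos":[16.9,-25.9,13.8],"delta_rot":[0,0,0.406],"grip":0},{"delta_pos":[16.9,-25.9,13.8],"delta_rot":[0,0,0.406],"grip":0},{"delta_pos":[16.9,-25.9,13.8],"delta_rot":[0,0,0.406],"grip":0},{"delta_pos":[16.9,-25.9,13.8],"delta_rot":[0,0,0.406],"grip":0}]'

```text
time: 20.32
position: [0.5452, 0.0335, 0.1508]
eef_rot: [-1.912, -2.49, 0.002]
ft_force: [-0.3, 0.6, -4.2]
width: 0.0492
finger_force: 63.8
```

```bash
python3 -c "
from h import *
st()
a=np.radians(15);ey=np.array([-np.sin(a),np.cos(a)]);ex=np.array([np.cos(a),np.sin(a)])
for n in ('scene','top'):
    p,d=capture(n);cv2.imwrite('pics/h_%s.png'%n,p)
    Q=pts(n,p,d,'brown',(.45,.65,-.06,.13),(.135,.185));q=Q[:,:2]-[.547,.034];X=q@ex*1e3;Y=q@ey*1e3
    print(n,len(Q),rect(Q),np.percentile(X,[1,99]).round(1),np.percentile(Y,[1,99]).round(1),np.percentile(Q[:,2],[2,50,98]).round(4))
p=cv2.imread('pics/h_scene.png');t=cv2.imread('pics/h_top.png')
cv2.imwrite('pics/h.png',np.hstack([cv2.resize(p[170:310,220:380],(400,350)),cv2.resize(t[150:290,270:430],(400,350))]))
"
```

```text
t 20.32 pos [0.5452 0.0335 0.1508] yaw y 14.98 tilt [-0.0024  0.0004] w 0.0492 F [-0.3  0.6 -4.2] q [-0.63  0.31  0.58  1.94 -0.21  0.95  0.31]
scene 1102 (array([551.4,  36.2]), array([ 65.7, 113.5]), 13.2) [-25.2  25.7] [-53.   56.7] [0.1421 0.1698 0.1776]
top 66 (array([539.3,  85.5]), array([38.7, 10.5]), 2.3) [-11.  23.] [42.8 54.7] [0.17   0.1748 0.1793]
```

View pics/h.png

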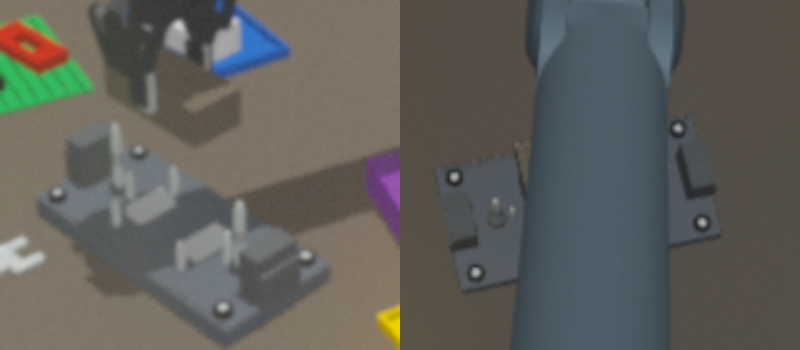

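The crop shows the blank held level above the empty nest (scene half around (170,90)). Its extents are centred to within about 1–2 mm, inside the 4 mm play, so I lower it.

Emit:
send_rows --deltas '[{"delta_pos":[0,0,-3],"delta_rot":[0,0,0],"grip":0},{"delta_pos":[0,0,-6],"delta_rot":[0,0,0],"grip":0},{"delta_pos":[0,0,-8],"delta_rot":[0,0,0],"grip":0},{"delta_pos":[0,0,-9],"delta_rot":[0,0,0],"grip":0},{"delta_pos":[0,0,-9.5],"delta_rot":[0,0,0],"grip":0},{"delta_pos":[0,0,-10],"delta_rot":[0,0,0],"grip":0},{"delta_pos":[0,0,-10.4],"delta_rot":[0,0,0],"grip":0},{"delta_pos":[0,0,-10.7],"delta_rot":[0,0,0],"grip":0},{"delta_pos":[0,0,-11],"delta_rot":[0,0,0],"grip":0},{"delta_pos":[0,0,-11],"delta_rot":[0,0,0],"grip":0},{"delta_pos":[0,0,-11],"delta_rot":[0,0,0],"grip":0},{"delta_pos":[0,0,-11],"delta_rot":[0,0,0],"grip":0}]'

```text
time: 21.42
position: [0.547, 0.0338, 0.0417]
eef_rot: [1.911, 2.493, 0.001]
ft_force: [-0.2, -0.4, -4.5]
width: 0.0487
finger_force: 63.7
```

```bash
python3 -c "
from h import *
st()"
```

```text
t 21.42 pos [0.547  0.0338 0.0417] yaw y 15.06 tilt [0.0009 0.0003] w 0.0487 F [-0.2 -0.4 -4.5] q [-0.56  0.49  0.5   1.99 -0.34  0.74  0.41]
```

Going in freely: the force is just the weight. I lower the last 2 mm and release.

Emit:
send_rows --deltas '[{"delta_pos":[0,0,-0.1],"delta_rot":[0,0,0],"grip":0},{"delta_pos":[0,0,-0.2],"delta_rot":[0,0,0],"grip":0},{"delta_pos":[0,0,-0.25],"delta_rot":[0,0,0],"grip":0},{"delta_pos":[0,0,-0.25],"delta_rot":[0,0,0],"grip":0},{"delta_pos":[0,0,-0.25],"delta_rot":[0,0,0],"grip":1},{"delta_pos":[0,0,-0.25],"delta_rot":[0,0,0],"grip":1},{"delta_pos":[0,0,-0.25],"delta_rot":[0,0,0],"grip":1},{"delta_pos":[0,0,-0.25],"delta_rot":[0,0,0],"grip":1},{"delta_pos":[0,0,-0.25],"delta_rot":[0,0,0],"grip":1},{"delta_pos":[0,0,-0.25],"delta_rot":[0,0,0],"grip":1},{"delta_pos":[0,0,2],"delta_rot":[0,0,0],"grip":1},{"delta_pos":[0,0,6],"delta_rot":[0,0,0],"grip":1},{"delta_pos":[0,0,10],"delta_rot":[0,0,0],"grip":1},{"delta_pos":[0,0,14],"delta_rot":[0,0,0],"grip":1},{"delta_pos":[0,-3,16],"delta_rot":[0,0,0],"grip":1},{"delta_pos":[0,-7,16],"delta_rot":[0,0,0],"grip":1},{"delta_pos":[0,-11,16],"delta_rot":[0,0,0],"grip":1},{"delta_pos":[0,-15,16],"delta_rot":[0,0,0],"grip":1},{"delta_pos":[0,-19,16],"delta_rot":[0,0,0],"grip":1}]'

```text
time: 23.0
position: [0.5464, -0.1576, 0.2017]
eef_rot: [1.91, 2.494, 0.001]
ft_force: [1.2, 0.4, -0.2]
width: 0.0859
finger_force: 0.0
```

```bash
python3 -c "
from h import *
st()
a=np.radians(15);ey=np.array([-np.sin(a),np.cos(a)]);ex=np.array([np.cos(a),np.sin(a)])
for n in ('scene','top'):
    p,d=capture(n);cv2.imwrite('pics/s_%s.png'%n,p)
    Q=pts(n,p,d,'brown',(.45,.65,-.06,.13),(.055,.075));q=Q[:,:2]-[.547,.034];X=q@ex*1e3;Y=q@ey*1e3
    print(n,len(Q),rect(Q),np.percentile(X,[1,99]).round(1),np.percentile(Y,[1,99]).round(1),np.percentile(Q[:,2],[5,50,95]).round(4))
    for nm,b in (('red',(.47,.585,-.42,-.25)),('blk',(.59,.7,-.42,-.22))):
        Q=pts(n,p,d,None,b,(.013,.03));print(nm,len(Q),rect(Q))
p=cv2.imread('pics/s_scene.png')
cv2.imwrite('pics/s.png',cv2.resize(p[170:310,180:380],(800,560)))
"
```

```text
t 23.0 pos [ 0.5464 -0.1576  0.2017] yaw y 15.12 tilt [0.0009 0.0005] w 0.0859 F [ 1.2  0.4 -0.2] q [-0.38  0.31  0.69  1.85 -0.22  1.06  0.67]
scene 907 (array([546.9,  34.5]), array([ 55.8, 113.1]), 15.3) [-23.9  27. ] [-53.7  55.4] [0.0577 0.0654 0.0681]
red 280 (array([ 541.2, -333.8]), array([44. , 98.3]), 13.9)
blk 307 (array([ 618.5, -314.4]), array([45.3, 98.3]), 16.1)
top 1023 (array([546.6,  32.4]), array([ 49.4, 109.4]), 15.1) [-24.9  22.8] [-54.5  52.4] [0.0607 0.0656 0.0697]
red 342 (array([ 543.3, -344.4]), array([41.1, 74.6]), 14.8)
blk 86 (array([ 626.5, -349.4]), array([36.8, 22.6]), 15.4)
```

View pics/s.png

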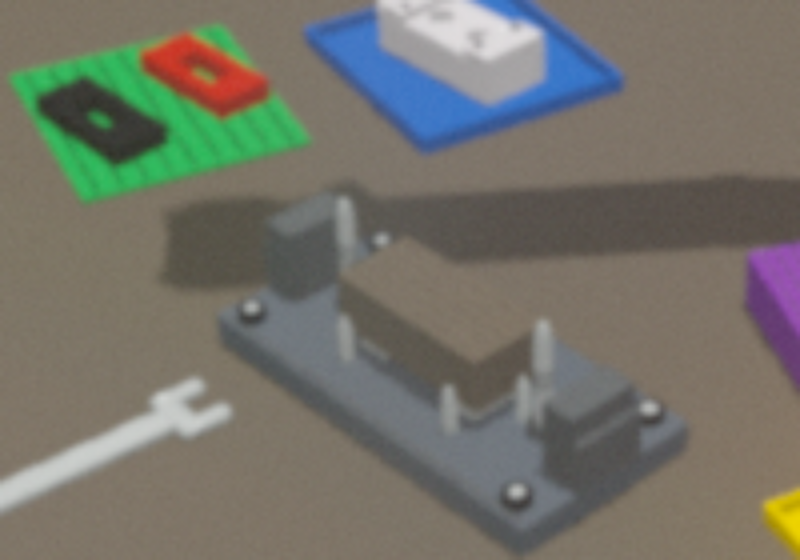

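The crop shows the blank fully down between the pins at about (435,320), measured top 65.5 mm. The straps are on the mat and the bracket is in the blue tray. Now I take the red strap back.

Emit:
send_rows --deltas '[{"delta_pos":[-0.2,-4,0],"delta_rot":[0,0,0],"grip":0.7},{"delta_pos":[-0.4,-8,0],"delta_rot":[0,0,0],"grip":0.7},{"delta_pos":[-0.6,-12,0],"delta_rot":[0,0,0],"grip":0.7},{"delta_pos":[-0.7,-16,0],"delta_rot":[0,0,0],"grip":0.7},{"delta_pos":[-0.7,-18,-2],"delta_rot":[0,0,0],"grip":0.7},{"delta_pos":[-0.7,-18,-6],"delta_rot":[0,0,0],"grip":0.7},{"delta_pos":[-0.7,-18,-10],"delta_rot":[0,0,0],"grip":0.7},{"delta_pos":[-0.7,-18,-14],"delta_rot":[0,0,0],"grip":0.7},{"delta_pos":[-0.7,-18,-17],"delta_rot":[0,0,0],"grip":0.7},{"delta_pos":[-0.7,-18,-19],"delta_rot":[0,0,0],"grip":0.7},{"delta_pos":[-0.7,-18,-19.5],"delta_rot":[0,0,0],"grip":0.7},{"delta_pos":[-0.7,-18,-19.5],"delta_rot":[0,0,0],"grip":0.7},{"delta_pos":[-0.7,-18,-19.5],"delta_rot":[0,0,0],"grip":0.7},{"delta_pos":[-0.7,-18,-19.5],"delta_rot":[0,0,0],"grip":0},{"delta_pos":[-0.7,-18,-19.5],"delta_rot":[0,0,0],"grip":0},{"delta_pos":[-0.7,-18,-19.5],"delta_rot":[0,0,0],"grip":0},{"delta_pos":[-0.7,-18,-19.5],"delta_rot":[0,0,0],"grip":0},{"delta_pos":[-0.7,-18,-19.5],"delta_rot":[0,0,0],"grip":0},{"delta_pos":[-0.7,-18,-19.5],"delta_rot":[0,0,0],"grip":0}]' --force 50

```text
time: 24.68
position: [0.5414, -0.3376, 0.009]
eef_rot: [1.908, 2.49, 0.001]
ft_force: [-1.7, 0.1, 6.5]
width: 0.0382
finger_force: 51.6
```

```bash
python3 -c "
from h import *
st()"
```

```text
t 24.68 pos [ 0.5414 -0.3376  0.009 ] yaw y 15.07 tilt [ 0.0041 -0.0021] w 0.0382 F [-1.7  0.1  6.5] q [ 0.06  0.7   0.57  1.78 -0.51  0.8   1.14]
```

Emit:
send_rows --deltas '[{"delta_pos":[0,0,1],"delta_rot":[0,0,0],"grip":0},{"delta_pos":[0,0,3],"delta_rot":[0,0,0],"grip":0},{"delta_pos":[0,0,6],"delta_rot":[0,0,0],"grip":0},{"delta_pos":[0,0,10],"delta_rot":[0,0,0],"grip":0},{"delta_pos":[0.2,2,12],"delta_rot":[0,0,0],"grip":0},{"delta_pos":[0.6,6,12],"delta_rot":[0,0,0],"grip":0},{"delta_pos":[1,10,12],"delta_rot":[0,0,0],"grip":0},{"delta_pos":[1.4,14,12],"delta_rot":[0,0,0],"grip":0},{"delta_pos":[1.8,18,12],"delta_rot":[0,0,0],"grip":0},{"delta_pos":[2.2,22,12],"delta_rot":[0,0,0],"grip":0},{"delta_pos":[2.6,26,12],"delta_rot":[0,0,0],"grip":0},{"delta_pos":[2.8,29.5,12],"delta_rot":[0,0,0],"grip":0},{"delta_pos":[2.8,29.5,11],"delta_rot":[0,0,0],"grip":0},{"delta_pos":[2.8,29.5,10],"delta_rot":[0,0,0],"grip":0},{"delta_pos":[2.8,29.5,10],"delta_rot":[0,0,0],"grip":0},{"delta_pos":[2.8,29.5,10],"delta_rot":[0,0,0],"grip":0}]'

```text
time: 26.02
position: [0.5658, -0.0433, 0.1054]
eef_rot: [-1.913, -2.49, 0.005]
ft_force: [-0.3, -0.5, -4.0]
width: 0.0381
finger_force: 51.0
```

```bash
python3 -c "
from h import *
st();p,d=capture('scene');cv2.imwrite('pics/r.png',cv2.resize(p[170:310,200:380],(800,622))[:600])"
```

```text
t 26.02 pos [ 0.5658 -0.0433  0.1054] yaw y 14.91 tilt [-0.0031 -0.0013] w 0.0381 F [-0.3 -0.5 -4. ] q [-0.53  0.44  0.64  1.92 -0.33  0.89  0.54]
```

View pics/r.png

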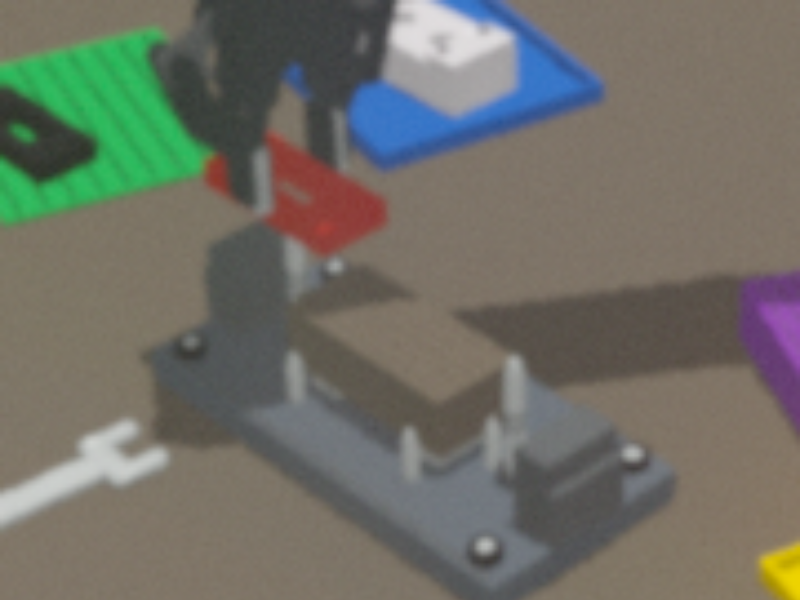

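The crop shows the red strap level above its stud, with the stud tip at (297,255) under it. I lower it gently.

Emit:
send_rows --deltas '[{"delta_pos":[0.05,0,-1],"delta_rot":[0,0,0],"grip":0},{"delta_pos":[0.05,0,-1.5],"delta_rot":[0,0,0],"grip":0},{"delta_pos":[0.05,0,-2],"delta_rot":[0,0,0],"grip":0},{"delta_pos":[0.05,0,-2.5],"delta_rot":[0,0,0],"grip":0},{"delta_pos":[0.05,0,-3],"delta_rot":[0,0,0],"grip":0},{"delta_pos":[0.05,0,-3.4],"delta_rot":[0,0,0],"grip":0},{"delta_pos":[0.05,0,-3.7],"delta_rot":[0,0,0],"grip":0},{"delta_pos":[0.05,0,-3.7],"delta_rot":[0,0,0],"grip":0}]'

```text
time: 26.73
position: [0.5679, -0.0412, 0.071]
eef_rot: [-1.91, -2.491, -0.001]
ft_force: [-6.2, 0.1, 10.8]
width: 0.0382
finger_force: 52.4
```

```bash
python3 -c "
from h import *
st()"
```

```text
t 26.73 pos [ 0.5679 -0.0412  0.071 ] yaw y 15.05 tilt [-0.0019  0.002 ] w 0.0382 F [-6.2  0.1 10.8] q [-0.5   0.5   0.61  1.93 -0.38  0.83  0.58]
```

Emit:
send_rows --deltas '[{"delta_pos":[0,0,0],"delta_rot":[0,0,0],"grip":1},{"delta_pos":[0,0,0],"delta_rot":[0,0,0],"grip":1},{"delta_pos":[0,0,0],"delta_rot":[0,0,0],"grip":1},{"delta_pos":[0,0,0],"delta_rot":[0,0,0],"grip":1},{"delta_pos":[0,0,0],"delta_rot":[0,0,0],"grip":1},{"delta_pos":[0,0,0],"delta_rot":[0,0,0],"grip":1},{"delta_pos":[0,0,3],"delta_rot":[0,0,0],"grip":1},{"delta_pos":[0,0,7],"delta_rot":[0,0,0],"grip":1},{"delta_pos":[0,0,11],"delta_rot":[0,0,0],"grip":1},{"delta_pos":[0.5,-3,13],"delta_rot":[0,0,0],"grip":1},{"delta_pos":[1,-7,13],"delta_rot":[0,0,0],"grip":1},{"delta_pos":[2,-11,13],"delta_rot":[0,0,0],"grip":1},{"delta_pos":[3,-15,13],"delta_rot":[0,0,0],"grip":1},{"delta_pos":[4,-19,13],"delta_rot":[0,0,0],"grip":1}]'

```text
time: 27.9
position: [0.6085, -0.2324, 0.1995]
eef_rot: [1.909, 2.495, 0.001]
ft_force: [0.6, 0.8, 0.9]
width: 0.0853
finger_force: 0.0
```

```bash
python3 -c "
from h import *
st()
for n in ('scene','top'):
    p,d=capture(n)
    Q=pts(n,p,d,'red',(.3,.9,-.2,.3),(.06,.13));print(n,len(Q),rect(Q),np.percentile(Q[:,2],[5,50,95]).round(4))
    Q=pts(n,p,d,None,(.45,.65,-.12,.0),(.076,.0825));print(rect(Q))
    Q=pts(n,p,d,None,(.59,.7,-.42,-.22),(.013,.03));print('blk',len(Q),rect(Q))
    Q=pts(n,p,d,'brown',(.45,.65,-.06,.13),(.055,.075));print('blank',rect(Q),np.median(Q[:,2]))
"
```

```text
t 27.9 pos [ 0.6085 -0.2324  0.1995] yaw y 15.14 tilt [0.0007 0.0005] w 0.0853 F [0.6 0.8 0.9] q [-0.24  0.49  0.72  1.65 -0.35  1.13  0.84]
scene 433 (array([568. , -37.7]), array([44.7, 92.1]), 14.3) [0.0738 0.0797 0.0818]
(array([568.4, -38.9]), array([44.7, 89.5]), 14.3)
blk 310 (array([ 619.3, -315.3]), array([44.8, 98.2]), 15.1)
blank (array([555. ,  12.2]), array([ 53.2, 159.6]), 16.0) 0.06540330311751985
top 574 (array([567.5, -40.3]), array([40.2, 90.6]), 15.4) [0.0729 0.0796 0.0839]
(array([568. , -40.1]), array([40.9, 90.1]), 14.9)
blk 0 (array([0., 0.]), array([0., 0.]), 0.0)
blank (array([546.3,  33. ]), array([ 50.2, 108.4]), 15.6) 0.06549520075239369
```

Red is back within about 1.5 mm and level (top at 79.6 mm). Black is next.

Emit:
send_rows --deltas '[{"delta_pos":[0.5,-4,0],"delta_rot":[0,0,0],"grip":0.8},{"delta_pos":[0.95,-8.4,0],"delta_rot":[0,0,0],"grip":0.8},{"delta_pos":[0.95,-8.4,-4],"delta_rot":[0,0,0],"grip":0.8},{"delta_pos":[0.95,-8.4,-8],"delta_rot":[0,0,0],"grip":0.8},{"delta_pos":[0.95,-8.4,-12],"delta_rot":[0,0,0],"grip":0.8},{"delta_pos":[0.95,-8.4,-15],"delta_rot":[0,0,0],"grip":0.8},{"delta_pos":[0.95,-8.4,-18],"delta_rot":[0,0,0],"grip":0.8},{"delta_pos":[0.95,-8.4,-19],"delta_rot":[0,0,0],"grip":0.8},{"delta_pos":[0.95,-8.4,-19.3],"delta_rot":[0,0,0],"grip":0.8},{"delta_pos":[0.95,-8.4,-19.3],"delta_rot":[0,0,0],"grip":0.8},{"delta_pos":[0.95,-8.4,-19.3],"delta_rot":[0,0,0],"grip":0.8},{"delta_pos":[0.95,-8.4,-19.3],"delta_rot":[0,0,0],"grip":0},{"delta_pos":[0.95,-8.4,-19.3],"delta_rot":[0,0,0],"grip":0},{"delta_pos":[0.95,-8.4,-19.3],"delta_rot":[0,0,0],"grip":0},{"delta_pos":[0.95,-8.4,-19.3],"delta_rot":[0,0,0],"grip":0},{"delta_pos":[0.95,-8.4,-19.3],"delta_rot":[0,0,0],"grip":0},{"delta_pos":[0.95,-8.4,-19.3],"delta_rot":[0,0,0],"grip":0},{"delta_pos":[0.95,-8.4,-19.3],"delta_rot":[0,0,0],"grip":0}]'

```text
time: 29.5
position: [0.6192, -0.3163, 0.009]
eef_rot: [1.909, 2.491, 0.002]
ft_force: [-0.6, 0.5, 6.4]
width: 0.0386
finger_force: 51.3
```

```bash
python3 -c "
from h import *
st()"
```

```text
t 29.5 pos [ 0.6192 -0.3163  0.009 ] yaw y 15.07 tilt [ 0.0036 -0.0015] w 0.0386 F [-0.6  0.5  6.4] q [-0.    0.79  0.59  1.63 -0.54  0.88  1.06]
```

Emit:
send_rows --deltas '[{"delta_pos":[0,0,1],"delta_rot":[0,0,0],"grip":0},{"delta_pos":[0,0,3],"delta_rot":[0,0,0],"grip":0},{"delta_pos":[0,0,7],"delta_rot":[0,0,0],"grip":0},{"delta_pos":[0,0,11],"delta_rot":[0,0,0],"grip":0},{"delta_pos":[-0.5,2,15],"delta_rot":[0,0,0],"grip":0},{"delta_pos":[-1.3,6,16],"delta_rot":[0,0,0],"grip":0},{"delta_pos":[-2.1,10,16],"delta_rot":[0,0,0],"grip":0},{"delta_pos":[-3,14,16],"delta_rot":[0,0,0],"grip":0},{"delta_pos":[-3.9,18,16],"delta_rot":[0,0,0],"grip":0},{"delta_pos":[-4.7,22,16],"delta_rot":[0,0,0],"grip":0},{"delta_pos":[-5.6,26,16],"delta_rot":[0,0,0],"grip":0},{"delta_pos":[-6.4,30,16],"delta_rot":[0,0,0],"grip":0},{"delta_pos":[-7.3,34,16],"delta_rot":[0,0,0],"grip":0},{"delta_pos":[-8.2,38,16],"delta_rot":[0,0,0],"grip":0},{"delta_pos":[-9.1,42.5,16],"delta_rot":[0,0,0],"grip":0},{"delta_pos":[-9.1,42.5,14],"delta_rot":[0,0,0],"grip":0},{"delta_pos":[-9.1,42.5,12],"delta_rot":[0,0,0],"grip":0},{"delta_pos":[-9.1,42.5,10],"delta_rot":[0,0,0],"grip":0},{"delta_pos":[-9.1,42.5,10],"delta_rot":[0,0,0],"grip":0},{"delta_pos":[-9.1,42.5,10],"delta_rot":[0,0,0],"grip":0}]'

```text
time: 31.17
position: [0.5247, 0.1091, 0.1053]
eef_rot: [-1.91, -2.492, 0.006]
ft_force: [0.0, -1.0, -3.4]
width: 0.0385
finger_force: 51.3
```

```bash
python3 -c "
from h import *
st();p,d=capture('scene');cv2.imwrite('pics/k.png',cv2.resize(p[170:310,200:380],(800,622))[:600])"
```

```text
t 31.17 pos [0.5247 0.1091 0.1053] yaw y 15.05 tilt [-0.0038 -0.0015] w 0.0385 F [ 0.  -1.  -3.4] q [-0.82  0.38  0.64  2.   -0.29  0.86  0.24]
```

View pics/k.png

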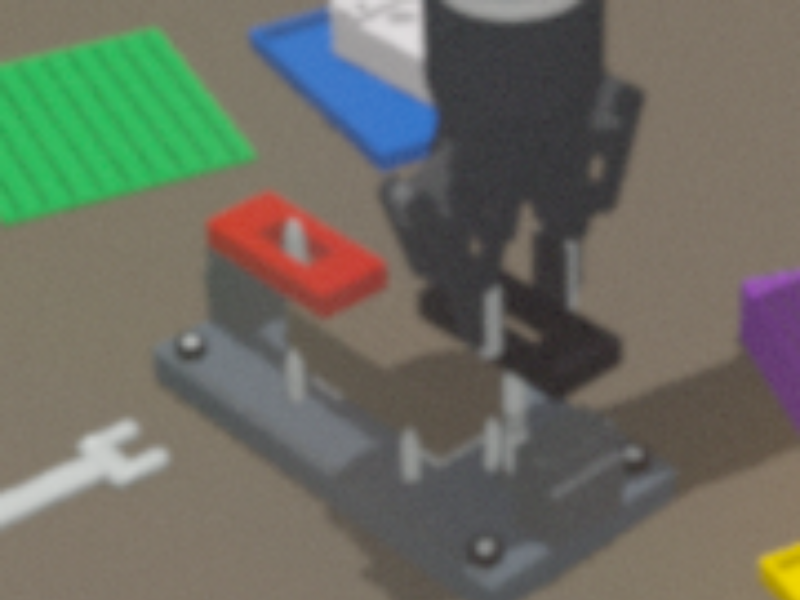

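The crop shows red seated with its stud through the slot at (295,240), and black level above its stud at (520,380). I lower it.

Emit:
send_rows --deltas '[{"delta_pos":[0.05,0,-1],"delta_rot":[0,0,0],"grip":0},{"delta_pos":[0.05,0,-1.5],"delta_rot":[0,0,0],"grip":0},{"delta_pos":[0.05,0,-2],"delta_rot":[0,0,0],"grip":0},{"delta_pos":[0.05,0,-2.5],"delta_rot":[0,0,0],"grip":0},{"delta_pos":[0.05,0,-3],"delta_rot":[0,0,0],"grip":0},{"delta_pos":[0.05,0,-3.4],"delta_rot":[0,0,0],"grip":0},{"delta_pos":[0.05,0,-3.7],"delta_rot":[0,0,0],"grip":0},{"delta_pos":[0.05,0,-3.7],"delta_rot":[0,0,0],"grip":0}]'

```text
time: 31.88
position: [0.5269, 0.1098, 0.0709]
eef_rot: [-1.909, -2.491, 0.001]
ft_force: [-6.4, -0.3, 12.3]
width: 0.0385
finger_force: 52.8
```

```bash
python3 -c "
from h import *
st()"
```

```text
t 31.88 pos [0.5269 0.1098 0.0709] yaw y 15.06 tilt [-0.0025  0.0013] w 0.0385 F [-6.4 -0.3 12.3] q [-0.79  0.44  0.6   2.01 -0.35  0.8   0.28]
```

Same readings as red when it was seated. I release and back off.

Emit:
send_rows --deltas '[{"delta_pos":[0,0,0],"delta_rot":[0,0,0],"grip":1},{"delta_pos":[0,0,0],"delta_rot":[0,0,0],"grip":1},{"delta_pos":[0,0,0],"delta_rot":[0,0,0],"grip":1},{"delta_pos":[0,0,0],"delta_rot":[0,0,0],"grip":1},{"delta_pos":[0,0,0],"delta_rot":[0,0,0],"grip":1},{"delta_pos":[0,0,0],"delta_rot":[0,0,0],"grip":1},{"delta_pos":[0,0,3],"delta_rot":[0,0,0],"grip":1},{"delta_pos":[0,0,7],"delta_rot":[0,0,0],"grip":1},{"delta_pos":[0,0,11],"delta_rot":[0,0,0],"grip":1},{"delta_pos":[-1,3,14],"delta_rot":[0,0,0],"grip":1},{"delta_pos":[-2,7,16],"delta_rot":[0,0,0],"grip":1},{"delta_pos":[-3,11,16],"delta_rot":[0,0,0],"grip":1},{"delta_pos":[-4,15,16],"delta_rot":[0,0,0],"grip":1},{"delta_pos":[-5,19,16],"delta_rot":[0,0,0],"grip":1},{"delta_pos":[-5,21,16],"delta_rot":[0,0,0],"grip":1},{"delta_pos":[-5,21,16],"delta_rot":[0,0,0],"grip":1},{"delta_pos":[-5,21,16],"delta_rot":[0,0,0],"grip":1}]'

```text
time: 33.3
position: [0.4759, 0.3221, 0.2288]
eef_rot: [1.904, 2.498, -0.001]
ft_force: [0.4, -0.7, 0.3]
width: 0.0852
finger_force: 0.0
```

```bash
python3 -c "
from h import *
st()
for n in ('scene','top'):
    p,d=capture(n);cv2.imwrite('pics/f_%s.png'%n,p)
    for nm,b in (('R',(.45,.65,-.12,.0)),('B',(.45,.65,.05,.2))):
        Q=pts(n,p,d,None,b,(.076,.0825));print(n,nm,rect(Q),np.median(Q[:,2]).round(4))
"
```

```text
t 33.3 pos [0.4759 0.3221 0.2288] yaw y 15.36 tilt [-0.0003 -0.0008] w 0.0852 F [ 0.4 -0.7  0.3] q [-1.17  0.27  0.59  1.81 -0.17  1.11 -0.25]
scene R (array([568.6, -39.7]), array([43.5, 90.4]), 15.1) 0.0798
scene B (array([527.9, 110.9]), array([44.4, 94.5]), 14.7) 0.0796
top R (array([567.7, -40.1]), array([40.9, 90.1]), 15.0) 0.0795
top B (array([527.2, 109.2]), array([41., 90.]), 15.3) 0.0792
```

View pics/f_scene.png

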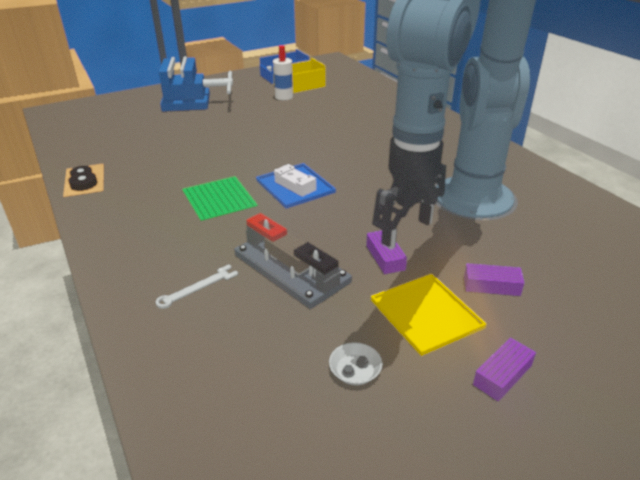

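The final picture shows red at (267,227) and black at (316,257) back over their studs, the bracket in the blue tray at (295,180), the yellow tray empty, and the dish and wrench where they started. I hand the job in.

```bash
python3 -c "
from rig import r
print(r.sign_off())"
```

```text
the job is handed in; nothing more can be done
None
```

The job is handed in: both straps are back over their own studs within about 2 mm, the blank is seated in the nest and the bracket is in the blue tray, done in about 33 s; the sign-off returned no verdict.

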